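Crate the open garlic jar and snap its lid home

ROBOT

A 7-joint arm with a two-finger parallel gripper is mounted at the origin on the work surface. World frame = base frame: x ahead of the robot, y to its left, z up, the work surface at z = 0. Lengths are in mm, angles in rad, forces in N, time in s.
With the tool pointing down it reaches from about 400 to 875 mm from the base axis. Payload 4.4 kg.
Tool frame: the origin (TCP) lies between the finger pads; the fingertips stand ctrl.finger_overhang ahead of it and the grasp point (between the pads) lies 11 mm behind it (ctrl.finger_overhang is the distance from the TCP to the fingertips, in mm); z points along the fingers, y is the direction in which the jaws open and shut (so a half turn about z gives the same grasp; the last joint's range is limited). The gripper opens to 85 mm and grips with 20 to 120 N. Pads are 22 mm wide; open, the fingers measure 114 mm over their backs; the gripper's body (76 mm by 85 mm) begins 54 mm behind the grasp point. The pads swing forward as they close: fully open they stand 13 mm farther back than shut.
Start: joints at [-1.389, 0.628, 0.038, 1.517, -0.027, 0.996, -0.02], TCP at [159.402, 630.166, 239.313] pointing down, gripper open.
Joint ranges: [-3.06, 3.06], [-0.37, 2.12], [-1.25, 1.32], [0.18, 2.47], [-1.1, 4.24], [0.23, 1.98], [-2.94, 2.94]. Speed limits (rad/s): [2.57, 2.57, 3.14, 3.14, 3.14, 3.14, 3.14].

INTERFACE

Orientations are given as [roll, pitch, yaw] about the fixed x, y, z axes, in that order (R = Rz(yaw) Ry(pitch) Rx(roll)).
In Python, from cell import ctrl gives the robot as it stands. The module is installed in compiled form; this text tells all that it offers.
- The arm moves only by the tool step_arm, never from a script. Its argument "deltas" is a list that holds one entry, the list of rows, each a list of 7 numbers: the opening, from 0 (shut) to 1 (fully open), then the shift along the world's x, y, z in mm, then the turn, a rotation vector about the world's x, y, z in rad. In form: [[[grip, tx, ty, tz, rx, ry, rz], ...]]. A call has 1 to 10 rows; each row shifts and turns the commanded pose from where the row before left it; what a row does not reach is not made up. A row lasts 1/12 s, in which the tool goes at most 41.7 mm and 7.16 degrees, less where a joint would pass 70% of its speed; a pose out of reach is approached as far as the arm can. A call is refused whole if a number of a shift passes 41.7 or a number of a turn 0.125, either way. A call with a gripper value outside its range is refused whole. The fingers move at their own pace and stop on an object; the grip force is fixed at half the most. Time passes only in rows, so rows that do not move let the fingers close. It gives the time, the measured TCP pose, the force and the opening at its end, in the units of the state.
- ctrl.read_state(): the state, without advancing time (a new reading comes with each control period).
- ctrl.get_image(name): name is "scene" or "top" or "wrist"; returns (picture, depth): 420x560x3 uint8, red, green, blue; 420x560 float32, mm along the optical axis (not along the pixel's ray), 0 where there is no reading.
- ctrl.camera_info(name): a dict with "intrinsics" (3x3 intrinsics, pixels), "rvec" (rotation vector, rad) and "tvec" (3), from world to camera coordinates, as OpenCV has them. Camera axes: x right, y down, z forward; pixel columns grow to the right and rows downward; lengths in mm; the calibration is good to about 2 mm. A picture is of the moment at which its call begins: read the wrist's pose just before it. camera_info takes no time and is no camera call; for the wrist camera it gives the pose at the moment of the call.
- ctrl.finish_job(): hands the job in, once; it reports no verdict.
The state is a dict: "clock": time; "qpos": joint angles; "qd": joint speeds; "tau": joint torques, N m; "eef_pos": TCP position; "tool_rot": TCP orientation; "force": force on the tool from outside, world axes, zero at the start; "torque": the same for the moment, N m; "width": finger opening in mm.
Only numpy, scipy, OpenCV 4.12 (cv2) and the standard library are available. Lean on these libraries where they do the work, as an engineer would, in place of code of your own. Each camera call takes 0.05 s, during which the arm holds its last target.

TASK

Stand the open jar of peeled garlic upright in the crate's one free cell (the one showing its black mat) and let go of it. Then take the red lid by its knob, press it straight down onto the jar's neck until it clicks past the spring lugs and sits fully home, and finish while still holding the lid and pressing it down firmly, with about 15 N: do not let go. Leave the three closed jars in the crate and the garlic bulb on the bench undisturbed.

Things in the scene. Friction and masses are not known exactly. Their poses are not given: they have to be found in the camera images.
- crate: yellow open crate, fixed, outside 190 x 190 mm and 45 mm high; walls, cross divider (as high) and floor 5 mm thick; four square cells of about 87 mm. Origin: centre of its underside, on the bench; x and y axes along its sides; cell centres at x, y = +-46 mm in its frame. Its place and yaw differ from run to run.
- mat: thin black rubber mat, 80 x 80 x 2 mm, fixed on the floor of the free cell, parallel to the crate: it shows which cell is free. Origin: centre of its underside, 5 mm above the bench, at the cell's centre (a jar on it stands 7 mm above the bench).
- jar: the open jar, glass with cream garlic cloves inside, loose, about 0.3 kg, upright on the bench. Body 60 mm in diameter and 82 mm high; above it a white neck 45 mm in diameter, from 82 to 101 mm above the underside. Origin: centre of its underside; z axis up through the neck. Its yaw does not matter.
- lid: the red snap lid, loose, 50 g, right way up on the bench. Skirt 60 mm in diameter, 21 mm high, closed on top; on it a round knob 30 mm in diameter, 22 mm high. Origin: centre of the lower rim; z axis up through the knob. A rounded bead of 48 mm inner diameter inside the lower rim passes over the neck with 1.5 mm to spare all round.
- closed_a: closed jar standing in a crate cell, leave it: same body as the open jar, with a red lid on, 127 mm high overall, 0.3 kg. Origin: centre of its underside.
- closed_b: closed jar like closed_a, in another cell. Origin: centre of its underside.
- closed_c: closed jar like closed_a, in another cell. Origin: centre of its underside.
- bulb: a whole garlic bulb standing on the bench, 54 mm in diameter and 57 mm high, 60 g; leave it. Origin: centre of its underside.
- neck (a point): centre of the flat top of the jar's neck, 101 mm above the jar's origin; the neck's top 4 mm are bevelled. 9 mm below this point four small steel spring lugs stand 4 mm out of the neck all round; they give way inwards when the lid is pressed past them and then hold it down.
- knob (a point): centre of the top of the lid's knob, 43 mm above the lid's origin. Pressing on: bead meets lugs when the lid's origin is about 94 mm above the jar's origin; the push rises to about 7 N, drops as the lid clicks past at about 89 mm; at 84 mm the lid is home, resting on the neck.
Mind the look-alikes: they are no part of the job. Leave any yellow look-alike of the jar alone.

How it is judged:
By the outcome, as a careful person would: the job done as asked, in the order asked, and still so for the second after the job is handed in, while the arm keeps its last pose, push and grip.
It also fails if it takes over 67 s, if anything falls off the work surface, if the arm or the gripper's body presses on something with over 40 N, if the wrist force passes 120 N, or if a joint passes its speed limit or range.

## Working session

There is one attempt and no reset: what is moved stays moved. The work goes in short steps, Python scripts to look and compute and a tool call to move; the robot and the scene stay as the last step left them, time stands still between calls to the robot, and variables do not carry over. Pictures are saved under pics/ and viewed, and the job is handed in when it is done.

Besides the shell and the picture viewer there is one more tool, called by a JSON object that holds its "api" and its "payload". step_arm: Moves the arm, as the interface text tells. Its arguments: {"type":"object","properties":{"deltas":{"type":"array"}},"required":["deltas"]}

```bash
mkdir -p pics; cat > h.py <<'E'
import numpy as np, cv2
from cell import ctrl
def snap(n,tag):
    info=ctrl.camera_info(n); im,d=ctrl.get_image(n)
    cv2.imwrite(f'pics/{tag}.png',im[:,:,::-1]); np.savez(f'pics/{tag}.npz',im=im,d=d,K=info['intrinsics'],r=info['rvec'],t=info['tvec'])
def load(tag): return np.load(f'pics/{tag}.npz')
def cloud(tag):
    z=load(tag);K=np.array(z['K']);R=cv2.Rodrigues(np.array(z['r'],float))[0];t=np.array(z['t'],float).reshape(3)
    d=z['d'];v,u=np.mgrid[:d.shape[0],:d.shape[1]]
    P=np.stack([(u-K[0,2])/K[0,0]*d,(v-K[1,2])/K[1,1]*d,d],-1)
    W=(P-t)@R; W[d==0]=np.nan
    return W,z['im']
E
python3 - <<'E'
from h import *
snap('scene','s0');snap('top','t0')
s=ctrl.read_state()
for k,v in s.items(): print(k,np.round(v,3))
print(ctrl.finger_overhang)
E
```

```text
clock 0.1
qpos [-1.389  0.629  0.038  1.518 -0.027  0.996 -0.02 ]
qd [ 0.001 -0.002  0.001 -0.001 -0.001 -0.001 -0.   ]
tau [ 3.0000e-03 -5.6453e+01  1.2300e+00 -1.9397e+01  1.1000e-02  5.0000e-03
 -0.0000e+00]
eef_pos [159.258 629.645 238.486]
tool_rot [-3.14   0.     2.894]
force [-0.226  0.073 -0.281]
torque [-0.007 -0.028  0.002]
width 85.454
8.0
```

View pics/s0.png

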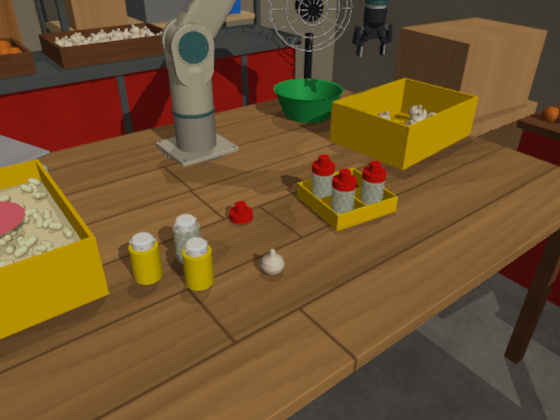

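View pics/t0.png

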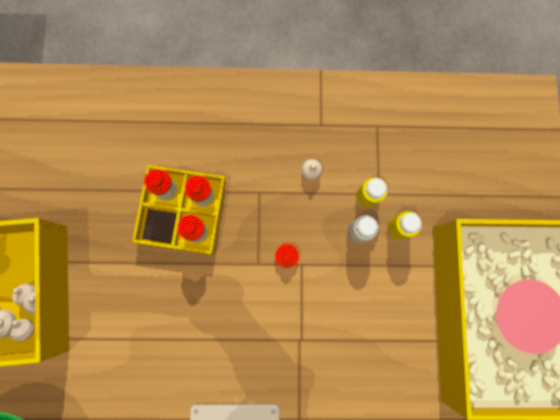

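The scene view has three white-necked jars. The clear-bodied one is at top (365,228) and scene (187,235), and the two yellow look-alikes are at top (374,188) and (408,224). The loose red lid is at top (287,256), scene (241,213). The three other reds, at top (158,181), (198,188) and (191,228), are closed jars in the crate. The black mat is at top (159,226) and the bulb at top (312,169). I'll measure these now.

```bash
python3 - <<'E'
from h import *
W,im=cloud('t0')
def fit(name,u0,v0,r,zlo,zhi):
    P=W[v0-r:v0+r+1,u0-r:u0+r+1].reshape(-1,3); P=P[(P[:,2]>zlo)&(P[:,2]<zhi)]
    (c,rad)=cv2.minEnclosingCircle(P[:,:2].astype(np.float32))
    print(name,len(P),'mean',P.mean(0).round(1),'circ',np.round(c,1),round(rad,1),'zmax',P[:,2].max().round(1), 'med z',np.median(P[:,2]).round(1))
fit('jar neck',365,228,18,92,112)
fit('yel1',374,188,18,85,115);fit('yel2',408,224,18,85,115)
fit('knob',287,256,16,35,50);fit('lidskirt',287,256,16,14,50)
fit('bulb',312,169,16,10,70)
for n,u,v in (('ca',158,181),('cb',198,188),('cc',191,228)): fit(n,u,v,14,120,140);fit(n,u,v,16,98,140)
# crate rim
b=(im[:,:,0]>150)&(im[:,:,1]>120)&(im[:,:,2]<80)
m=np.zeros(b.shape,bool);m[155:265,125:235]=1
P=W[b&m];P=P[(abs(P[:,2]-45)<6)]
print(len(P),cv2.minAreaRect(P[:,:2].astype(np.float32)))
blk=(im.max(2)<50)&m
P=W[blk];print(np.median(P,0),cv2.minAreaRect(P[abs(P[:,2]-7)<6][:,:2].astype(np.float32)))
print(W[226,159],'bench',W[290,240])
a=im[140:290,120:440][:,:,::-1]; cv2.imwrite('pics/t0c.png',cv2.resize(a,None,fx=2.5,fy=2.5,interpolation=2))
z=load('s0')['im'][200:300,110:290][:,:,::-1];cv2.imwrite('pics/s0c.png',cv2.resize(z,None,fx=4,fy=4,interpolation=2))
E
```

```text
jar neck 313 mean [ 514.1 -300.8   99.4] circ [ 514.5 -302. ] 24.8 zmax 104.3 med z 99.8
yel1 319 mean [ 604.3 -324.1   98.9] circ [ 604.2 -323. ] 28.0 zmax 106.2 med z 99.7
yel2 335 mean [ 524.  -401.7   99. ] circ [ 523.3 -405. ] 27.1 zmax 105.5 med z 99.9
knob 122 mean [ 450.9 -120.7   42.3] circ [ 450.9 -121. ] 14.6 zmax 47.5 med z 42.5
lidskirt 470 mean [ 450.4 -120.6   26.2] circ [ 451. -121.] 29.9 zmax 47.5 med z 21.6
bulb 334 mean [ 664.3 -180.6   34.4] circ [ 668.2 -182. ] 26.6 zmax 58.9 med z 34.1
ca 155 mean [611.5 180.2 130.6] circ [612.4 181. ] 14.8 zmax 135.1 med z 131.2
ca 563 mean [610.1 178.6 114.9] circ [612.3 181. ] 30.2 zmax 135.1 med z 110.1
cb 151 mean [597.1  88.8 130.5] circ [598.   89.5] 14.8 zmax 135.8 med z 130.9
cb 555 mean [596.   88.1 114.9] circ [597.8  89.8] 30.5 zmax 135.8 med z 110.2
cc 153 mean [506.8 101.3 130.7] circ [507.1 102.1] 15.0 zmax 135.9 med z 131.1
cc 567 mean [506.  100.5 115.1] circ [507.5 101.9] 30.3 zmax 135.9 med z 110.4
800 ((559.8569946289062, 141.71701049804688), (190.6578826904297, 190.984130859375), 82.12074279785156)
[nan nan nan] ((0.0, 0.0), (0.0, 0.0), 0.0)
[519.50941236 194.43367177   8.96310591] bench [365.21707466  -8.41476181  -1.64597648]
  return _methods._mean(a, axis=axis, dtype=dtype,
  ret = um.true_divide(
```

View pics/s0c.png

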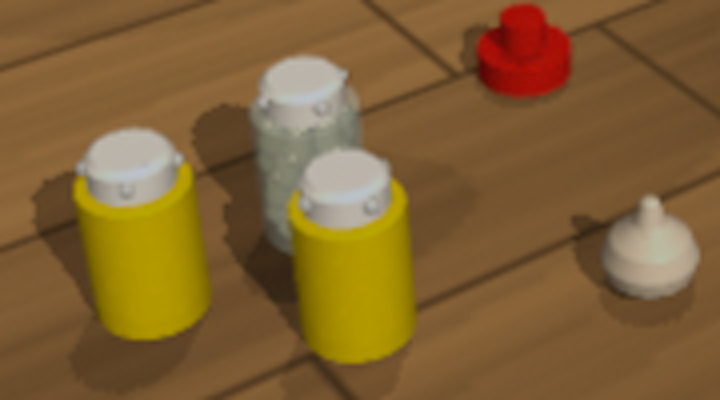

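View pics/t0c.png

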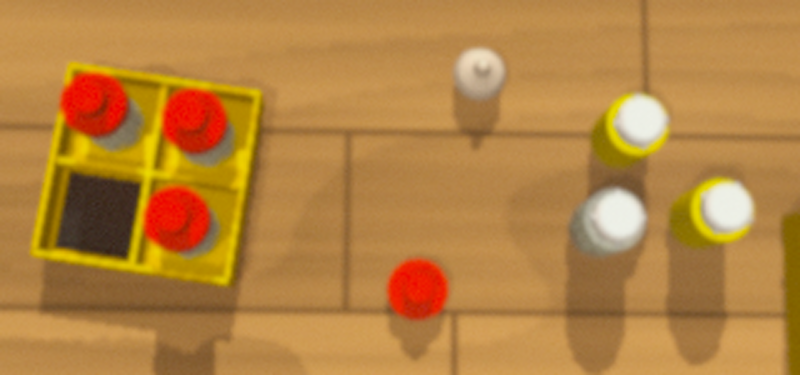

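The choice is clear: the clear-glass jar is at (514,-301) with its top at 100 mm, and its body shows glass and cloves in the crop. The lid is at (451,-121) with its knob at 42.5 mm. The free cell is at (521,194), and the crate yaw is about -7.9°. Jaws along the crate diagonal (37.1°) suit all three spots. I'll move with that turn.

{"api": "step_arm", "payload": {"deltas": [[[1, 28, -29, 0, 0, 0, -0.0675], [1, 28, -29, 0, 0, 0, -0.0675], [1, 28, -29, 0, 0, 0, -0.0675], [1, 28, -29, 0, 0, 0, -0.0675], [1, 28, -29, 0, 0, 0, -0.0675], [1, 28, -29, 0, 0, 0, -0.0675], [1, 28, -29, 0, 0, 0, -0.0675], [1, 28, -29, 0, 0, 0, -0.0675], [1, 28, -29, 0, 0, 0, -0.0675], [1, 28, -29, 0, 0, 0, -0.0675]]]}}

```text
clock: 0.93
eef_pos: [440.2, 338.5, 239.1]
tool_rot: [-3.141, -0.0, 2.216]
force: [0.5, 0.8, -0.8]
width: 85.2
```

{"api": "step_arm", "payload": {"deltas": [[[1, 1, -37, 0, 0, 0, 0], [1, 1, -37, 0, 0, 0, 0], [1, 1, -37, 0, 0, 0, 0], [1, 1, -37, 0, 0, 0, 0], [1, 1, -37, 0, 0, 0, 0], [1, 1, -37, 0, 0, 0, 0], [1, 1, -37, 0, 0, 0, 0], [1, 1, -37, 0, 0, 0, 0], [1, 1, -37, 0, 0, 0, 0], [1, 1, -37, 0, 0, 0, 0]]]}}

```text
clock: 1.77
eef_pos: [448.9, -31.5, 239.2]
tool_rot: [-3.141, -0.0, 2.219]
force: [0.7, 1.1, 0.6]
width: 85.4
```

```bash
python3 - <<'E'
from h import *
s=ctrl.read_state()
for k,v in s.items(): print(k,np.round(v,3))
snap('wrist','w1')
i=ctrl.camera_info('wrist');R=cv2.Rodrigues(np.array(i['rvec']))[0];print('cam pos',-R.T@np.array(i['tvec']).ravel(), 'axis',R[2])
E
```

```text
clock 1.767
qpos [-0.202  0.358  0.28   2.055 -0.143  0.747  0.815]
qd [ 0.944  0.047  0.068 -0.071 -0.051  0.025  1.027]
tau [ -4.723 -37.756   2.413 -14.291   0.097   0.179  -1.094]
eef_pos [448.904 -31.508 239.25 ]
tool_rot [-3.141 -0.     2.219]
force [0.697 1.056 0.58 ]
torque [-0.001 -0.042 -0.024]
width 85.438
cam pos [409.04790677  13.71620025 374.64713107] axis [ 0.15902941 -0.22005381 -0.96243751]
```

View pics/w1.png

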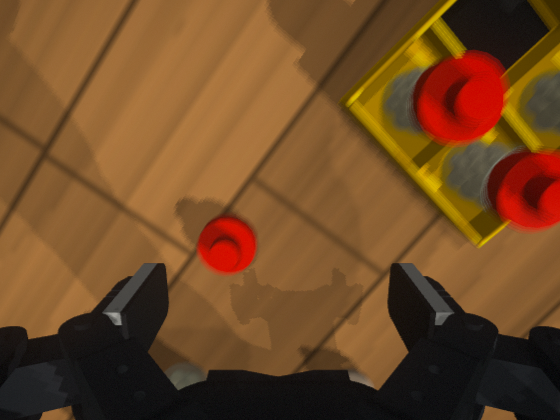

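The wrist view shows the loose lid at (226,244), the free mat cell at (500,30) and two closed jars. The fingers don't block the view. Now to above the jar.

{"api": "step_arm", "payload": {"deltas": [[[1, 8, -34, 0, 0, 0, 0], [1, 8, -34, 0, 0, 0, 0], [1, 8, -34, 0, 0, 0, 0], [1, 8, -34, 0, 0, 0, 0], [1, 8, -34, 0, 0, 0, 0], [1, 8, -34, 0, 0, 0, 0], [1, 8, -34, 0, 0, 0, 0], [1, 8, -34, 0, 0, 0, 0], [1, 0, 0, 0, 0, 0, 0], [1, 0, 0, 0, 0, 0, 0]]]}}

```text
clock: 2.65
eef_pos: [512.7, -303.9, 238.6]
tool_rot: [-3.14, -0.0, 2.215]
force: [-0.5, 0.7, -0.2]
width: 85.2
```

```bash
python3 - <<'E'
from h import *
s=ctrl.read_state()
print(s['eef_pos'],s['tool_rot'],np.abs(s['qd']).max(),s['clock'])
snap('wrist','w2')
E
```

```text
[ 512.69988995 -303.89557519  238.59185461] [-3.14030654e+00 -2.80321951e-04  2.21488071e+00] 0.04649159951664319 2.65
```

View pics/w2.png

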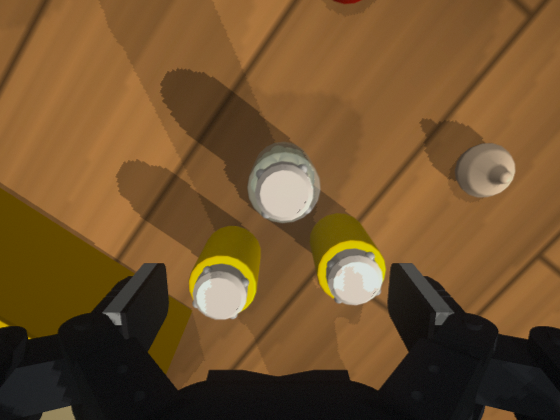

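```bash
cat >> h.py <<'E'
def proj(tag,X):
    z=load(tag); return cv2.projectPoints(np.array([X],float),z['r'].astype(float),z['t'].astype(float),z['K'].astype(float),None)[0].ravel()
def fit(tag,u0,v0,r,zlo,zhi):
    W,_=cloud(tag)
    P=W[max(0,v0-r):v0+r+1,max(0,u0-r):u0+r+1].reshape(-1,3); P=P[(P[:,2]>zlo)&(P[:,2]<zhi)]
    c,rad=cv2.minEnclosingCircle(P[:,:2].astype(np.float32))
    print(tag,len(P),'mean',P.mean(0).round(1),'circ',np.round(c,1),round(rad,1),'medz',np.median(P[:,2]).round(1))
E
python3 - <<'E'
from h import *
fit('w2',284,193,34,97,105)
fit('w2',355,280,34,97,105)
fit('w2',220,295,34,97,105)
for X in ([514,-301,101],[514.5,-302,101],[512.7,-303.9,230]): print(proj('w2',X))
a=load('w2')['im'][140:230,230:340][:,:,::-1];cv2.imwrite('pics/w2c.png',cv2.resize(a,None,fx=6,fy=6,interpolation=2))
E
```

```text
w2 2559 mean [ 514.7 -300.7  101.1] circ [ 515.5 -301.4] 24.0 medz 101.4
w2 2110 mean [ 604.6 -324.3  101.1] circ [ 605.5 -325.8] 23.6 medz 101.4
w2 2051 mean [ 524.5 -401.5  101.1] circ [ 525.1 -402.7] 23.6 medz 101.5
[282.15504728 192.31862626]
[281.88641644 193.72965758]
[278.44129997 266.54283064]
```

View pics/w2c.png

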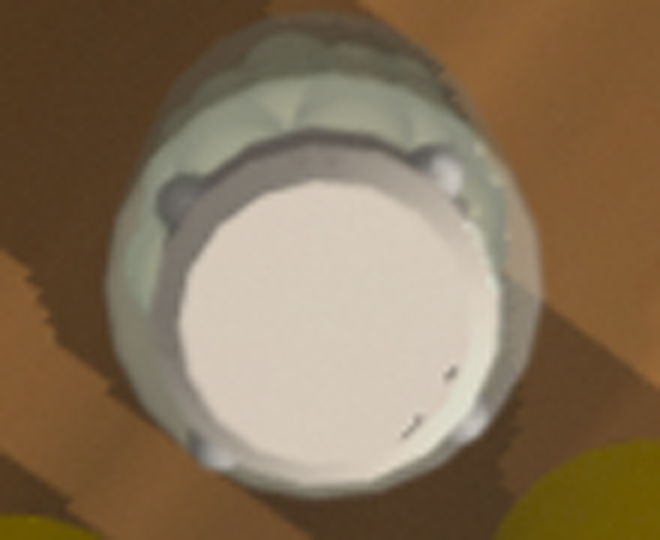

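The neck centre measures (514.7,-300.9) at height 101, and both cameras agree. Descending around it.

{"api": "step_arm", "payload": {"deltas": [[[1, 2, 3, 0, 0, 0, 0], [1, 0, 0, -30, 0, 0, 0], [1, 0, 0, -30, 0, 0, 0], [1, 0, 0, -30, 0, 0, 0], [1, 0, 0, -30, 0, 0, 0], [1, 0, 0, -20, 0, 0, 0], [1, 0, 0, -20, 0, 0, 0], [1, 0, 0, -20, 0, 0, 0], [1, 0, 0, -6, 0, 0, 0], [1, 0, 0, 0, 0, 0, 0]]]}}

```text
clock: 3.53
eef_pos: [514.8, -296.3, 52.0]
tool_rot: [-3.141, -0.004, 2.221]
force: [-0.3, 0.7, -0.1]
width: 85.2
```

```bash
python3 - <<'E'
from h import *
s=ctrl.read_state()
print(s['eef_pos'],s['tool_rot'],s['force'])
snap('wrist','w3');snap('scene','s3')
E
```

```text
[ 514.78659139 -296.31366172   51.95757146] [-3.14088913 -0.00387072  2.22086112] [-0.27643147  0.71065584 -0.09404909]
```

View pics/w3.png

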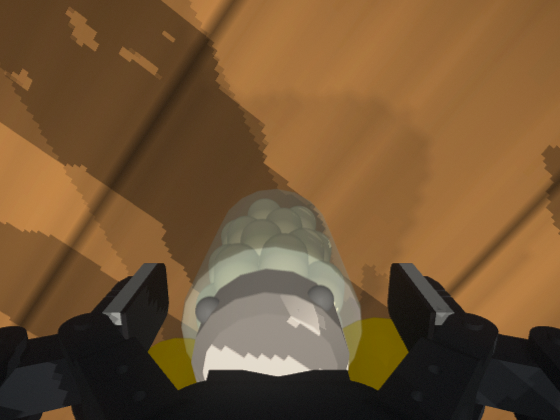

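{"api": "step_arm", "payload": {"deltas": [[[1, 0, -3, 0, 0, 0, 0], [1, 0, 0, 0, 0, 0, 0], [1, 0, 0, 0, 0, 0, 0]]]}}

```text
clock: 3.88
eef_pos: [516.0, -302.5, 54.5]
tool_rot: [3.141, 0.002, 2.218]
force: [-0.4, 0.1, -0.6]
width: 85.2
```

{"api": "step_arm", "payload": {"deltas": [[[1, 0, 0, 0, 0, 0, 0]]]}}

```text
clock: 3.97
eef_pos: [515.7, -302.1, 54.1]
tool_rot: [3.141, 0.001, 2.219]
force: [-0.2, 0.9, -0.6]
width: 85.1
```

{"api": "step_arm", "payload": {"deltas": [[[1, 0, 0, 0, 0, 0, 0]]]}}

```text
clock: 4.05
eef_pos: [515.6, -301.9, 53.8]
tool_rot: [3.141, 0.001, 2.219]
force: [-0.5, 0.8, 0.1]
width: 85.5
```

{"api": "step_arm", "payload": {"deltas": [[[1, 0, 0, 0, 0, 0, 0]]]}}

```text
clock: 4.13
eef_pos: [515.4, -301.8, 53.5]
tool_rot: [3.141, 0.0, 2.219]
force: [0.7, 0.2, 0.2]
width: 85.6
```

{"api": "step_arm", "payload": {"deltas": [[[0, 0, 0, 0, 0, 0, 0], [0, 0, 0, 0, 0, 0, 0], [0, 0, 0, 0, 0, 0, 0], [0, 0, 0, 0, 0, 0, 0], [0, 0, 0, 0, 0, 0, 0], [0, 0, 0, 0, 0, 0, 0]]]}}

```text
clock: 4.63
eef_pos: [515.7, -301.8, 53.7]
tool_rot: [3.141, 0.0, 2.219]
force: [-0.6, 1.4, 4.4]
width: 58.5
```

{"api": "step_arm", "payload": {"deltas": [[[0, 0, 0, 0, 0, 0, 0], [0, 0, 0, 0, 0, 0, 0], [0, 0, 0, 0, 0, 0, 0], [0, 0, 0, 0, 0, 0, 0]]]}}

```text
clock: 4.97
eef_pos: [515.7, -301.7, 53.7]
tool_rot: [3.141, 0.0, 2.219]
force: [-0.8, 0.6, 5.7]
width: 58.8
```

{"api": "step_arm", "payload": {"deltas": [[[0, 0, 0, 5, 0, 0, 0], [0, 0, 0, 15, 0, 0, 0], [0, 0, 0, 25, 0, 0, 0], [0, 0, 0, 30, 0, 0, 0], [0, 0, 0, 30, 0, 0, 0], [0, 0, 0, 30, 0, 0, 0], [0, 0, 0, 25, 0, 0, 0], [0, 0, 0, 15, 0, 0, 0], [0, 0, 0, 5, 0, 0, 0], [0, 0, 0, 0, 0, 0, 0]]]}}

```text
clock: 5.8
eef_pos: [515.5, -302.1, 234.0]
tool_rot: [3.141, 0.001, 2.219]
force: [0.2, -0.9, -4.0]
width: 58.9
```

```bash
python3 - <<'E'
from h import *
s=ctrl.read_state()
print(s['eef_pos'],s['tool_rot'],s['force'],s['width'])
snap('wrist','w4');snap('scene','s4')
a=load('s4')['im'][130:310,90:330][:,:,::-1];cv2.imwrite('pics/s4c.png',cv2.resize(a,None,fx=3,fy=3,interpolation=2))
E
```

```text
[ 515.53188805 -302.06551667  234.01597229] [3.14104143e+00 1.31560758e-03 2.21865368e+00] [ 0.23124801 -0.86653399 -3.96215042] 58.851418584397706
```

View pics/w4.png

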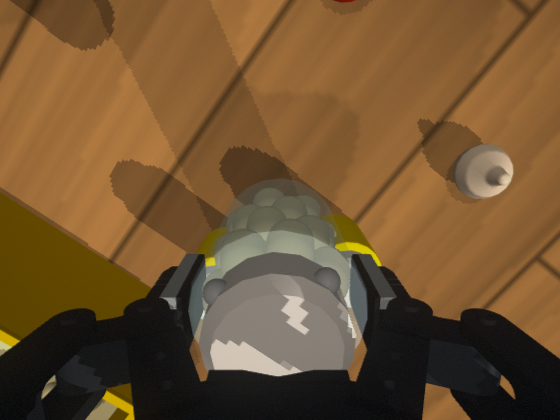

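View pics/s4c.png

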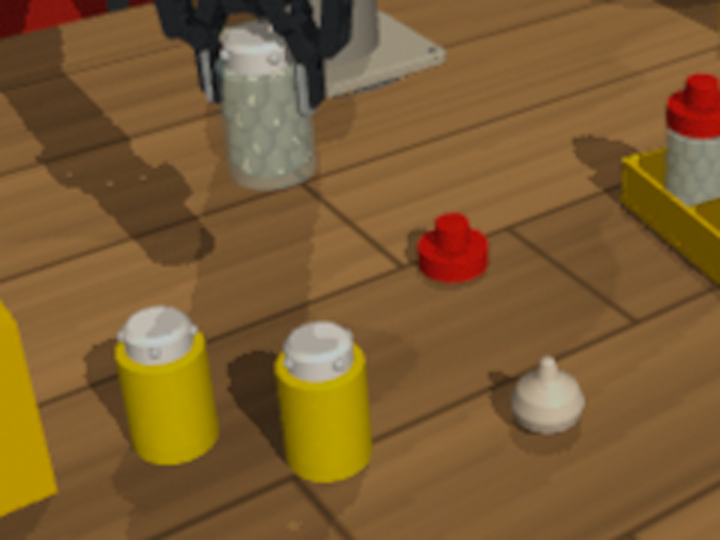

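The wrist and scene crops show the jar held upright between the pads, with the yellow jars and the bulb in place. Carrying to the cell.

{"api": "step_arm", "payload": {"deltas": [[[0, 0, 15, 0, 0, 0, 0], [0, 0, 28, 0, 0, 0, 0], [0, 0, 36, 0, 0, 0, 0], [0, 0, 36, 0, 0, 0, 0], [0, 0, 36, 0, 0, 0, 0], [0, 1, 36, 0, 0, 0, 0], [0, 1, 36, 0, 0, 0, 0], [0, 1, 36, 0, 0, 0, 0], [0, 1, 36, 0, 0, 0, 0], [0, 1, 36, 0, 0, 0, 0]]]}}

```text
clock: 6.73
eef_pos: [518.7, 31.8, 232.0]
tool_rot: [-3.139, -0.002, 2.219]
force: [0.6, 0.4, -3.1]
width: 58.8
```

{"api": "step_arm", "payload": {"deltas": [[[0, 1, 36, 0, 0, 0, 0], [0, 0, 36, 0, 0, 0, 0], [0, 0, 36, 0, 0, 0, 0], [0, 0, 28, 0, 0, 0, 0], [0, 0, 20, 0, 0, 0, 0], [0, 0, 8, 0, 0, 0, 0], [0, 0, 0, 0, 0, 0, 0], [0, 0, 0, 0, 0, 0, 0]]]}}

```text
clock: 7.4
eef_pos: [520.6, 192.2, 232.4]
tool_rot: [-3.139, 0.0, 2.219]
force: [0.5, -0.1, -3.8]
width: 58.4
```

```bash
python3 - <<'E'
from h import *
s=ctrl.read_state()
print(s['eef_pos'],s['tool_rot'],s['force'],s['width'])
snap('wrist','w5')
E
```

```text
[520.56421666 192.16921807 232.39651872] [-3.13895496e+00  3.23476897e-04  2.21883562e+00] [ 0.52851717 -0.06528539 -3.75186297] 58.38316099811566
```

View pics/w5.png

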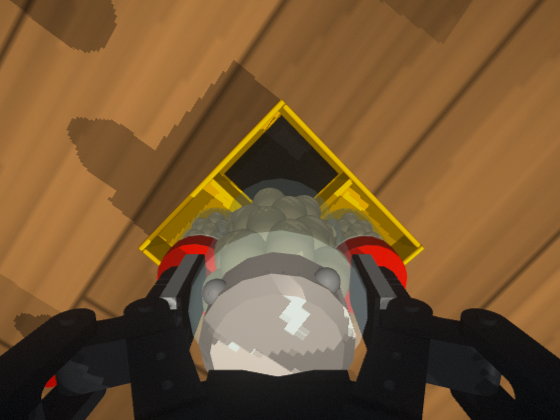

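```bash
python3 - <<'E'
from h import *
W,im=cloud('w5')
a=np.deg2rad(-7.88);R=np.array([[np.cos(a),-np.sin(a)],[np.sin(a),np.cos(a)]])
for c in ([-95,95],[-95,0],[0,95]):
    p=R@c+[559.9,141.6]; print(c,p.round(1),proj('w5',[*p,45]))
# rim top points
b=(im[:,:,0]>150)&(im[:,:,1]>120)&(im[:,:,2]<80)
P=W[b];P=P[abs(P[:,2]-45)<3.5]
L=(P[:,:2]-[559.9,141.6])@R
print(len(P),L.min(0),L.max(0),np.percentile(L[:,0],[1,2,5]),np.percentile(L[:,1],[95,98,99]), np.median(P[:,2]))
x=L[L[:,0]<-88]; print('left wall x mean',x[:,0].mean(),len(x)); y=L[L[:,1]>88];print('top wall y mean',y[:,1].mean(),len(y))
E
```

```text
[-95, 95] [478.8 248.7] [279.87349444  98.52464881]
[-95, 0] [465.8 154.6] [204.0433572  177.36821163]
[0, 95] [572.9 235.7] [355.59856794 177.44648683]
2070 [-93.94950711 -93.60509219] [95.74458497 95.7647185 ] [-93.78810356 -93.67529886 -93.42810064] [95.20429609 95.46991911 95.57096583] 45.54941596234876
left wall x mean -91.94269277919474 881
top wall y mean 93.2785004956818 1090
```

{"api": "step_arm", "payload": {"deltas": [[[0, 1, 1, -10, 0, 0, 0], [0, 0, 0, -20, 0, 0, 0], [0, 0, 0, -25, 0, 0, 0], [0, 0, 0, -25, 0, 0, 0], [0, 0, 0, -25, 0, 0, 0], [0, 0, 0, -25, 0, 0, 0], [0, 0, 0, -20, 0, 0, 0], [0, 0, 0, -12, 0, 0, 0], [0, 0, 0, 0, 0, 0, 0], [0, 0, 0, 0, 0, 0, 0]]]}}

```text
clock: 8.28
eef_pos: [522.5, 193.0, 71.0]
tool_rot: [-3.141, 0.0, 2.217]
force: [0.5, 0.6, -3.4]
width: 58.7
```

{"api": "step_arm", "payload": {"deltas": [[[0, 0, 0, -2, 0, 0, 0], [0, 0, 0, 0, 0, 0, 0], [0, 0, 0, 0, 0, 0, 0]]]}}

```text
clock: 8.53
eef_pos: [523.2, 194.4, 70.4]
tool_rot: [3.14, 0.001, 2.219]
force: [0.3, 0.1, -2.7]
width: 58.6
```

{"api": "step_arm", "payload": {"deltas": [[[0, -1, -1, -3, 0, 0, 0], [0, 0, 0, -3, 0, 0, 0], [0, 0, 0, -2, 0, 0, 0], [0, 0, 0, 0, 0, 0, 0], [0, 0, 0, 0, 0, 0, 0], [0, 0, 0, 0, 0, 0, 0]]]}}

```text
clock: 9.03
eef_pos: [521.4, 193.1, 61.2]
tool_rot: [-3.142, -0.0, 2.219]
force: [-0.8, -0.5, -3.1]
width: 58.6
```

{"api": "step_arm", "payload": {"deltas": [[[0, 0, 0, -1, 0, 0, 0], [0, 0, 0, 0, 0, 0, 0], [0, 0, 0, 0, 0, 0, 0]]]}}

```text
clock: 9.28
eef_pos: [521.7, 193.2, 60.7]
tool_rot: [3.141, 0.0, 2.219]
force: [-0.0, -0.7, 2.3]
width: 58.7
```

It touched down: force went from -3 to +2 N at TCP z 60.7, as predicted. Releasing.

{"api": "step_arm", "payload": {"deltas": [[[0.8, 0, 0, 0, 0, 0, 0], [0.9, 0, 0, 0, 0, 0, 0], [1, 0, 0, 0, 0, 0, 0], [1, 0, 0, 0, 0, 0, 0], [1, 0, 0, 0, 0, 0, 0], [1, 0, 0, 0, 0, 0, 0]]]}}

```text
clock: 9.78
eef_pos: [521.5, 193.2, 60.3]
tool_rot: [3.141, 0.0, 2.219]
force: [-0.3, -0.3, -0.5]
width: 85.4
```

{"api": "step_arm", "payload": {"deltas": [[[1, 0, 0, 5, 0, 0, 0], [1, 0, 0, 15, 0, 0, 0], [1, 0, 0, 25, 0, 0, 0], [1, 0, 0, 30, 0, 0, 0], [1, 0, 0, 30, 0, 0, 0], [1, 0, 0, 30, 0, 0, 0], [1, 0, 0, 25, 0, 0, 0], [1, 0, 0, 15, 0, 0, 0], [1, 0, 0, 5, 0, 0, 0], [1, 0, 0, 0, 0, 0, 0]]]}}

```text
clock: 10.62
eef_pos: [522.0, 193.4, 241.7]
tool_rot: [3.139, 0.001, 2.219]
force: [0.3, 0.3, -0.3]
width: 85.5
```

{"api": "step_arm", "payload": {"deltas": [[[1, 0, 0, 0, 0, 0, 0], [1, 0, 0, 0, 0, 0, 0], [1, 0, 0, 0, 0, 0, 0]]]}}

```text
clock: 10.87
eef_pos: [520.6, 192.9, 238.9]
tool_rot: [-3.139, -0.001, 2.219]
force: [0.2, -0.9, 0.0]
width: 85.7
```

```bash
python3 - <<'E'
from h import *
s=ctrl.read_state()
print(s['eef_pos'],s['tool_rot'],s['force'],s['width'],np.abs(s['qd']).max())
snap('wrist','w6');snap('top','t6')
a=load('t6')['im'][150:270,120:240][:,:,::-1];cv2.imwrite('pics/t6c.png',cv2.resize(a,None,fx=5,fy=5,interpolation=2))
E
```

```text
[520.59809419 192.88587062 238.92127595] [-3.13888694e+00 -6.44372345e-04  2.21872694e+00] [ 0.23035774 -0.89113947  0.01484747] 85.69291809850107 0.005324271867260664
```

View pics/w6.png

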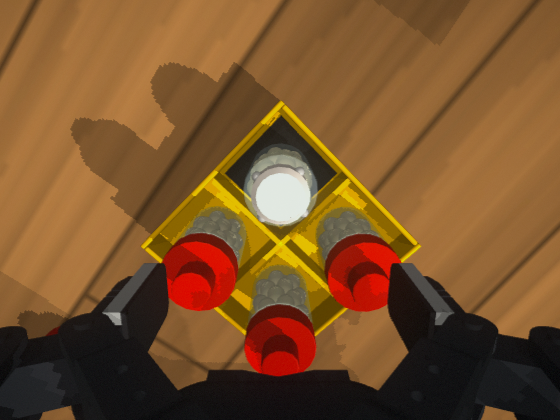

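View pics/t6c.png

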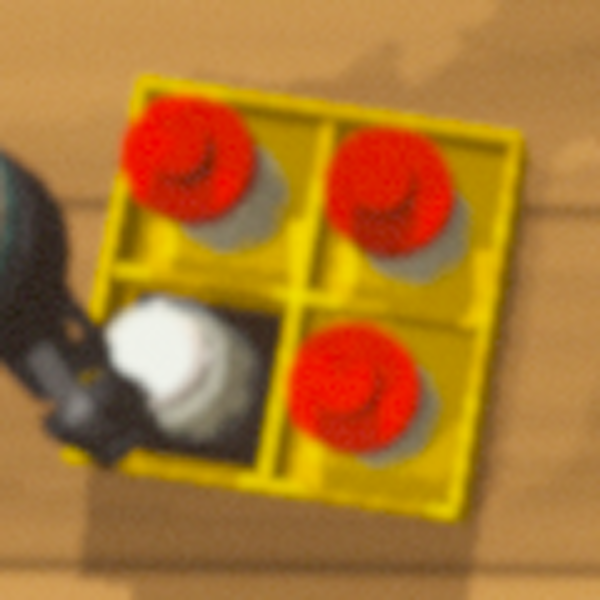

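The jar stands in the free cell, wrist (281,195), and the closed jars are undisturbed. I'll measure the neck, then view the lid from the same relative pose.

```bash
python3 - <<'E'
from h import *
fit('w6',281,197,34,103,113)
W,im=cloud('w6')
P=W[150:235,235:330].reshape(-1,3);Q=P[abs(P[:,2]-108.4)<1.5]
print(len(Q),np.median(Q[:,2]),cv2.minAreaRect(Q[:,:2].astype(np.float32)),(Q.min(0)+Q.max(0))/2)
# body/shoulder ring? and closed knobs
for u,v in((200,270),(360,275),(281,340)): fit('w6',u,v,45,128,138)
E
```

```text
w6 2756 mean [520.6 194.3 108. ] circ [521.8 193.8] 25.0 medz 108.4
2138 108.56630515571271 ((520.9677124023438, 193.34841918945312), (40.99131774902344, 40.68465805053711), 36.919647216796875) [521.30991376 193.19343815 108.39870667]
w6 1247 mean [507.8 104.7 132.5] circ [508.  103.6] 14.9 medz 132.6
w6 1184 mean [611.4 182.5 132.4] circ [613.2 182. ] 15.2 medz 132.6
w6 899 mean [596.4  93.8 132.3] circ [598.2  91.2] 14.8 medz 132.6
```

{"api": "step_arm", "payload": {"deltas": [[[1, -2, -15, 0, 0, 0, 0], [1, -7, -32, 0, 0, 0, 0], [1, -8, -36, 0, 0, 0, 0], [1, -8, -36, 0, 0, 0, 0], [1, -8, -36, 0, 0, 0, 0], [1, -8, -36, 0, 0, 0, 0], [1, -8, -36, 0, 0, 0, 0], [1, -8, -34, 0, 0, 0, 0], [1, -8, -32, -20, 0, 0, 0], [1, -5, -21, -25, 0, 0, 0]]]}}

```text
clock: 11.8
eef_pos: [450.8, -125.7, 196.4]
tool_rot: [3.14, 0.005, 2.215]
force: [0.6, 0.6, 0.5]
width: 85.4
```

{"api": "step_arm", "payload": {"deltas": [[[1, 0, 0, -15, 0, 0, 0], [1, 0, 0, -5, 0, 0, 0], [1, 0, 0, 0, 0, 0, 0], [1, 0, 0, 0, 0, 0, 0], [1, 0, 0, 0, 0, 0, 0], [1, 0, 0, 0, 0, 0, 0]]]}}

```text
clock: 12.3
eef_pos: [452.3, -120.3, 176.2]
tool_rot: [3.14, 0.001, 2.22]
force: [-0.5, -0.1, -0.2]
width: 85.4
```

```bash
python3 - <<'E'
from h import *
s=ctrl.read_state()
print(s['eef_pos'],s['tool_rot'],np.abs(s['qd']).max())
snap('wrist','w7')
E
```

```text
[ 452.25379455 -120.30445778  176.2085573 ] [3.14012926e+00 1.26079986e-03 2.22039768e+00] 0.002659836515832755
```

View pics/w7.png

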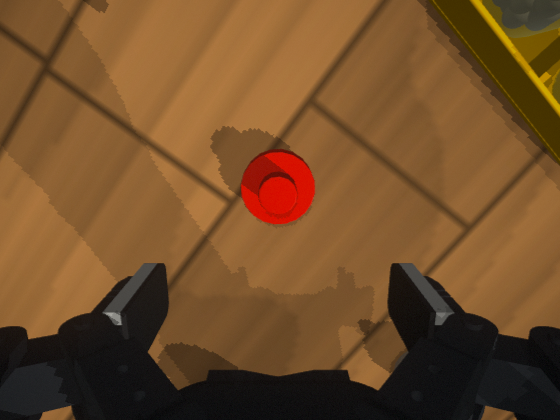

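```bash
python3 - <<'E'
from h import *
def rect(tag,box,z,tol):
    W,im=cloud(tag);v0,v1,u0,u1=box
    P=W[v0:v1,u0:u1].reshape(-1,3);Q=P[abs(P[:,2]-z)<tol]
    c,r=cv2.minEnclosingCircle(Q[:,:2].astype(np.float32))
    print(tag,len(Q),np.median(Q[:,2]).round(2),Q.mean(0).round(2),np.round(c,2),round(r,2),((Q.min(0)+Q.max(0))/2).round(2),np.ptp(Q,axis=0).round(1))
for tol in(1,1.5,2): rect('w6',(150,235,235,330),108.5,tol)
for tol in(1,1.5,2): rect('w7',(140,235,235,330),43.4,tol)
for tol in(1,1.5): rect('w7',(140,235,235,330),21.5,tol)
for tag,X in(('w6',[521,193.3,108]),('w7',[451,-121,43])): print(proj(tag,X))
for tag in('w6','w7'):
    a=load(tag)['im'][140:240,225:335][:,:,::-1];cv2.imwrite(f'pics/{tag}c.png',cv2.resize(a,None,fx=6,fy=6,interpolation=2))
E
```

```text
w6 1770 108.57 [521.27 193.55 108.55] [521.19 193.49] 20.64 [521.42 193.24 108.5 ] [40.1 40.1  2. ]
w6 2135 108.58 [521.15 193.66 108.57] [521.26 193.17] 21.02 [521.31 193.19 108.5 ] [40.3 41.9  3. ]
w6 2279 108.57 [521.   193.69 108.53] [521.34 193.3 ] 21.49 [521.5  193.19 108.46] [42.1 41.9  3.9]
w7 938 43.53 [ 451.37 -120.08   43.51] [ 451.53 -120.27] 14.83 [ 451.59 -120.24   43.4 ] [28.5 29.6  2. ]
w7 1119 43.57 [ 451.29 -119.99   43.56] [ 451.58 -120.26] 14.83 [ 451.47 -120.24   43.39] [29.  29.6  3. ]
w7 1170 43.59 [ 451.29 -119.99   43.6 ] [ 451.58 -120.26] 14.84 [ 451.66 -120.24   43.4 ] [29.3 29.6  3.9]
w7 2390 21.62 [ 450.13 -118.43   21.6 ] [ 451.53 -120.35] 30.08 [ 451.37 -120.29   21.5 ] [59.4 59.9  2. ]
w7 2772 21.66 [ 450.13 -118.35   21.65] [ 451.52 -120.38] 30.09 [ 451.37 -120.29   21.5 ] [59.4 59.9  3. ]
[279.54755549 196.39864955]
[276.12105198 195.18699989]
```

View pics/w6c.png

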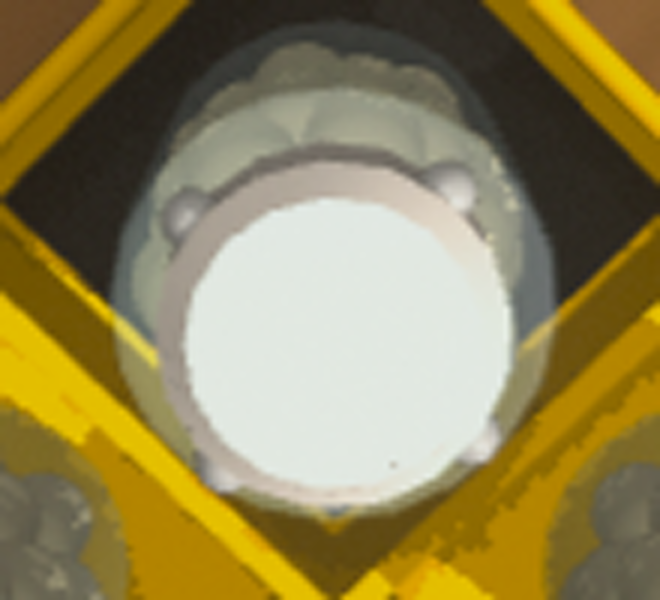

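View pics/w7c.png

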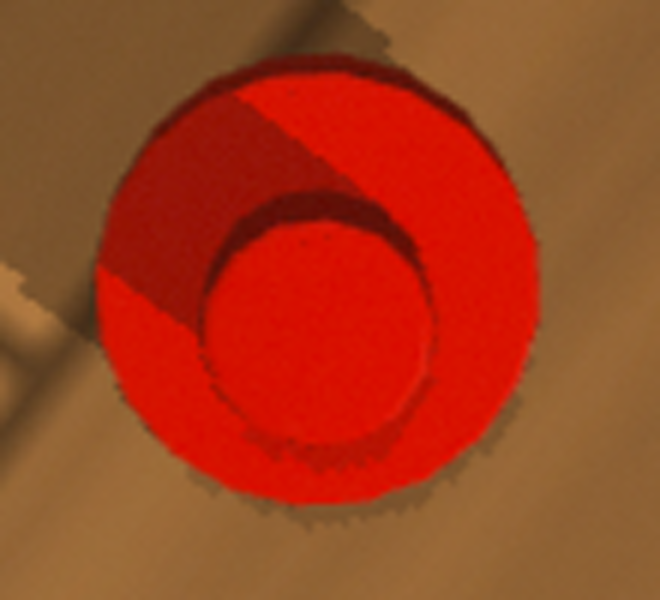

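```bash
python3 - <<'E'
from h import *
for tag,X in(('w6',[521.2,193.5,108.5]),('w6',[522.2,193.5,108.5]),('w6',[521.2,194.5,108.5]),('w7',[451.5,-120.3,43.5])): print(tag,X,proj(tag,X))
W,im=cloud('w6');print(W[197,283],W[197,280])
print(load('w6')['K'])
g=im[150:240,235:335];m=(g.min(2)>215).astype(np.uint8)
n,l,st,ce=cv2.connectedComponentsWithStats(m);print(st[1:],ce[1:]+[235,150])
d=(abs(W[150:240,235:335,2]-108.5)<1.2).astype(np.uint8);n,l,st,ce=cv2.connectedComponentsWithStats(d);i=1+np.argmax(st[1:,4]);print(st[i],ce[i]+[235,150])
W,im=cloud('w7')
d=(abs(W[140:240,225:335,2]-43.5)<1.2).astype(np.uint8);n,l,st,ce=cv2.connectedComponentsWithStats(d);i=1+np.argmax(st[1:,4]);print(st[i],ce[i]+[225,140])
E
```

```text
w6 [521.2, 193.5, 108.5] [279.92686965 196.51149312]
w6 [522.2, 193.5, 108.5] [281.00226578 197.30287462]
w6 [521.2, 194.5, 108.5] [280.74415911 195.46585422]
w7 [451.5, -120.3, 43.5] [277.21970407 195.01592555]
[523.15287195 194.6816987  109.03771375] [521.38005847 193.35007866 109.0756623 ]
[[369.8874251    0.         277.73853232]
 [  0.         369.8874251  205.60305999]
 [  0.           0.           1.        ]]
[[  21   23   54   48 1980]
 [  66   23    1    1    1]
 [  70   64    1    1    1]] [[282.24494949 197.25353535]
 [301.         173.        ]
 [305.         214.        ]]
[  18   19   55   54 1953] [280.07987711 196.35227855]
[  33   36   40   38 1047] [277.26074499 194.65138491]
```

```bash
python3 - <<'E'
from h import *
for X in([521.2,193.4,99],[522.2,193.4,99],[521.2,194.4,99]): print(X,proj('w6',X))
E
```

```text
[521.2, 193.4, 99] [279.82093437 193.60420448]
[522.2, 193.4, 99] [280.86152917 194.371552  ]
[521.2, 194.4, 99] [280.61161526 192.59030396]
```

Depth and the lug midpoint put the neck at (521.4,193.3) and the knob at (451.5,-120.3). The white area's rightward offset in colour is just the lit bevel. Descending on the knob.

{"api": "step_arm", "payload": {"deltas": [[[1, -1, 0, -15, 0, 0, 0], [1, 0, 0, -25, 0, 0, 0], [1, 0, 0, -25, 0, 0, 0], [1, 0, 0, -25, 0, 0, 0], [1, 0, 0, -20, 0, 0, 0], [1, 0, 0, -12, 0, 0, 0], [1, 0, 0, -5, 0, 0, 0], [1, 0, 0, 0, 0, 0, 0], [1, 0, 0, 0, 0, 0, 0], [1, 0, 0, 0, 0, 0, 0]]]}}

```text
clock: 13.18
eef_pos: [451.2, -120.9, 49.3]
tool_rot: [3.14, 0.001, 2.219]
force: [-0.9, 0.4, -0.3]
width: 85.3
```

{"api": "step_arm", "payload": {"deltas": [[[1, 0, 0, 0, 0, 0, 0], [1, 0, 0, 0, 0, 0, 0], [1, 0, 0, 0, 0, 0, 0], [1, 0, 0, 0, 0, 0, 0]]]}}

```text
clock: 13.52
eef_pos: [450.6, -120.8, 48.7]
tool_rot: [3.141, 0.0, 2.219]
force: [0.9, 0.4, 0.1]
width: 85.6
```

{"api": "step_arm", "payload": {"deltas": [[[1, 1, 0.5, -5, 0, 0, 0], [1, 0, 0, -5, 0, 0, 0], [1, 0, 0, -3, 0, 0, 0], [1, 0, 0, -2, 0, 0, 0], [1, 0, 0, 0, 0, 0, 0], [1, 0, 0, 0, 0, 0, 0], [1, 0, 0, 0, 0, 0, 0], [1, 0, 0, 0, 0, 0, 0], [1, 0, 0, 0, 0, 0, 0]]]}}

```text
clock: 14.27
eef_pos: [451.5, -120.4, 33.4]
tool_rot: [3.141, 0.0, 2.219]
force: [0.4, 0.4, -0.7]
width: 85.5
```

```bash
python3 - <<'E'
from h import *
s=ctrl.read_state()
print(s['eef_pos'],s['tool_rot'],s['force'],np.abs(s['qd']).max())
snap('wrist','w8')
E
```

```text
[ 451.46952142 -120.38893324   33.43847249] [3.14142606e+00 1.60660926e-04 2.21871671e+00] [ 0.43960834  0.39437245 -0.69967153] 0.0026804522458768925
```

View pics/w8.png

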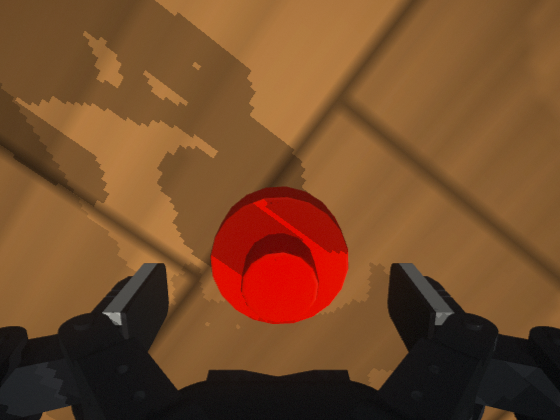

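The knob is centred between the pads at (280,285). Closing slowly.

{"api": "step_arm", "payload": {"deltas": [[[0.6, 0, 0, 0, 0, 0, 0], [0.5, 0, 0, 0, 0, 0, 0], [0.45, 0, 0, 0, 0, 0, 0], [0.4, 0, 0, 0, 0, 0, 0], [0.4, 0, 0, 0, 0, 0, 0]]]}}

```text
clock: 14.73
eef_pos: [451.4, -120.3, 33.3]
tool_rot: [3.142, -0.0, 2.219]
force: [-0.3, -1.0, -0.3]
width: 34.2
```

{"api": "step_arm", "payload": {"deltas": [[[0, 0, 0, 0, 0, 0, 0], [0, 0, 0, 0, 0, 0, 0], [0, 0, 0, 0, 0, 0, 0], [0, 0, 0, 0, 0, 0, 0], [0, 0, 0, 0, 0, 0, 0], [0, 0, 0, 0, 0, 0, 0]]]}}

```text
clock: 15.23
eef_pos: [451.4, -120.3, 33.6]
tool_rot: [3.141, 0.0, 2.219]
force: [-1.0, -0.2, 5.2]
width: 28.0
```

```bash
python3 - <<'E'
from h import *
s=ctrl.read_state()
print(s['eef_pos'],s['tool_rot'],s['force'],s['width'])
snap('wrist','w9')
E
```

```text
[ 451.40817038 -120.33497136   33.62096098] [3.14134767e+00 2.79245060e-05 2.21869504e+00] [-0.98080163 -0.16352935  5.21786274] 28.023068218870794
```

View pics/w9.png

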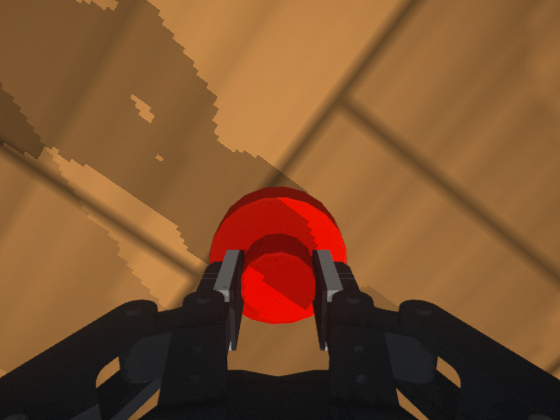

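The lid is held by its knob at width 28. Lifting and carrying to the jar.

{"api": "step_arm", "payload": {"deltas": [[[0, 0, 0, 5, 0, 0, 0], [0, 0, 0, 15, 0, 0, 0], [0, 0, 0, 25, 0, 0, 0], [0, 0, 0, 30, 0, 0, 0], [0, 0, 0, 35, 0, 0, 0], [0, 0, 0, 35, 0, 0, 0], [0, 0, 0, 30, 0, 0, 0], [0, 0, 0, 15, 0, 0, 0], [0, 0, 0, 5, 0, 0, 0], [0, 0, 0, 0, 0, 0, 0]]]}}

```text
clock: 16.12
eef_pos: [451.9, -120.3, 229.3]
tool_rot: [3.14, 0.002, 2.219]
force: [-0.3, 0.1, -0.8]
width: 28.0
```

{"api": "step_arm", "payload": {"deltas": [[[0, 4, 16, 0, 0, 0, 0], [0, 7, 32, 0, 0, 0, 0], [0, 8, 36, 0, 0, 0, 0], [0, 8, 36, 0, 0, 0, 0], [0, 8, 36, 0, 0, 0, 0], [0, 8, 36, 0, 0, 0, 0], [0, 8, 36, 0, 0, 0, 0], [0, 8, 36, 0, 0, 0, 0], [0, 7, 30, 0, 0, 0, 0], [0, 4, 19, 0, 0, 0, 0]]]}}

```text
clock: 16.95
eef_pos: [520.4, 196.9, 225.8]
tool_rot: [-3.139, -0.002, 2.223]
force: [0.7, 0.1, -0.8]
width: 27.7
```

{"api": "step_arm", "payload": {"deltas": [[[0, 0, 0, 0, 0, 0, 0], [0, 0, 0, 0, 0, 0, 0], [0, 0, 0, 0, 0, 0, 0], [0, 0, 0, 0, 0, 0, 0], [0, 0, 0, 0, 0, 0, 0], [0, 0, 0, 0, 0, 0, 0]]]}}

```text
clock: 17.45
eef_pos: [521.4, 191.5, 228.3]
tool_rot: [-3.141, 0.0, 2.217]
force: [-0.3, 0.3, -1.1]
width: 28.2
```

```bash
python3 - <<'E'
from h import *
s=ctrl.read_state()
print(s['eef_pos'],s['tool_rot'],s['force'],s['width'],np.abs(s['qd']).max())
snap('wrist','w10')
E
```

```text
[521.39606949 191.49126111 228.28783127] [-3.14129776e+00  4.16484479e-05  2.21689898e+00] [-0.34048616  0.28472204 -1.05413935] 28.2138640270189 0.005962409790347623
```

View pics/w10.png

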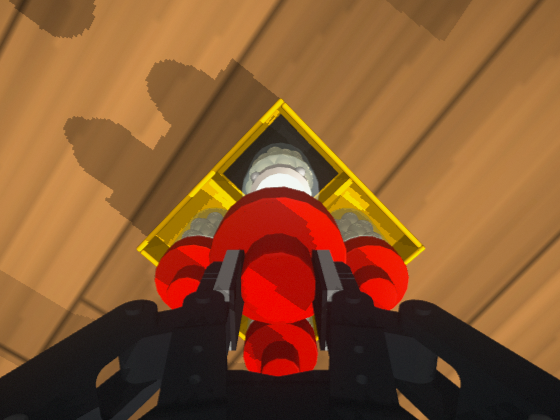

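{"api": "step_arm", "payload": {"deltas": [[[0, 0, 2, -10, 0, 0, 0], [0, 0, 0, -15, 0, 0, 0], [0, 0, 0, -20, 0, 0, 0], [0, 0, 0, -18, 0, 0, 0], [0, 0, 0, -12, 0, 0, 0], [0, 0, 0, -5, 0, 0, 0], [0, 0, 0, 0, 0, 0, 0], [0, 0, 0, 0, 0, 0, 0], [0, 0, 0, 0, 0, 0, 0], [0, 0, 0, 0, 0, 0, 0]]]}}

```text
clock: 18.33
eef_pos: [522.0, 194.9, 149.2]
tool_rot: [3.14, 0.0, 2.219]
force: [1.2, 0.4, 0.1]
width: 27.7
```

{"api": "step_arm", "payload": {"deltas": [[[0, 0, 0, 0, 0, 0, 0], [0, 0, 0, 0, 0, 0, 0], [0, 0, 0, 0, 0, 0, 0]]]}}

```text
clock: 18.58
eef_pos: [521.6, 194.8, 148.7]
tool_rot: [3.141, 0.0, 2.219]
force: [1.4, -0.6, -0.9]
width: 27.8
```

```bash
python3 - <<'E'
from h import *
s=ctrl.read_state()
print(s['eef_pos'],s['tool_rot'],s['force'],s['width'],np.abs(s['qd']).max())
snap('wrist','w11');snap('scene','s11')
a=load('s11')['im'][100:240,280:420][:,:,::-1];cv2.imwrite('pics/s11c.png',cv2.resize(a,None,fx=4,fy=4,interpolation=2))
E
```

```text
[521.57421759 194.79577703 148.68964333] [3.14085747e+00 6.11565239e-05 2.21885850e+00] [ 1.35387079 -0.56404293 -0.94092942] 27.75071558299975 0.0028025130642478123
```

View pics/w11.png

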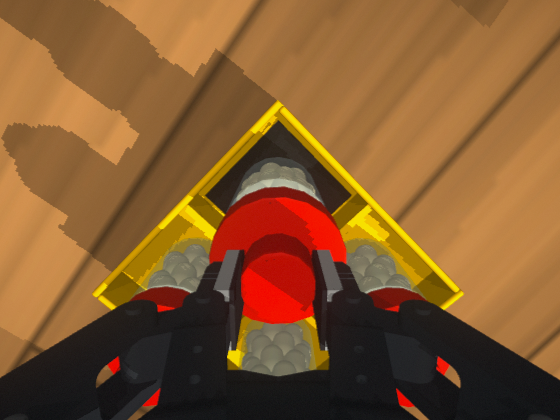

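View pics/s11c.png

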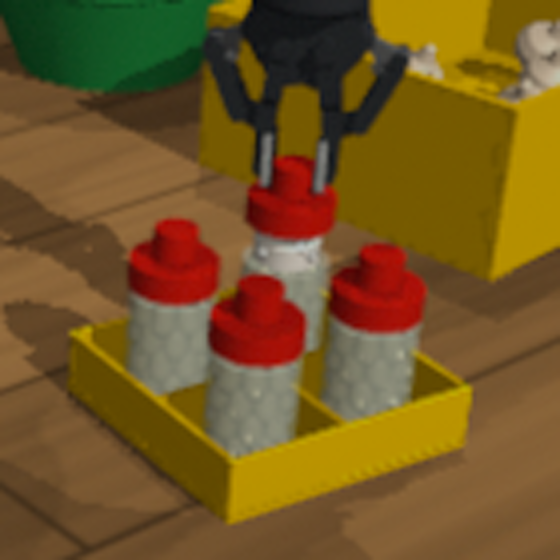

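{"api": "step_arm", "payload": {"deltas": [[[0, 0, -1.5, -4, 0, 0, 0], [0, 0, 0, 0, 0, 0, 0], [0, 0, 0, 0, 0, 0, 0], [0, 0, 0, 0, 0, 0, 0], [0, 0, 0, 0, 0, 0, 0], [0, 0, 0, 0, 0, 0, 0]]]}}

```text
clock: 19.18
eef_pos: [521.5, 193.2, 144.4]
tool_rot: [3.141, -0.0, 2.219]
force: [-0.2, 0.7, -1.0]
width: 27.8
```

{"api": "step_arm", "payload": {"deltas": [[[0, 0, 0, -2, 0, 0, 0], [0, 0, 0, 0, 0, 0, 0], [0, 0, 0, 0, 0, 0, 0], [0, 0, 0, 0, 0, 0, 0]]]}}

```text
clock: 19.52
eef_pos: [521.4, 193.2, 142.3]
tool_rot: [-3.142, -0.0, 2.219]
force: [-0.7, -0.4, -0.5]
width: 28.0
```

{"api": "step_arm", "payload": {"deltas": [[[0, 0, 0, -2, 0, 0, 0], [0, 0, 0, 0, 0, 0, 0], [0, 0, 0, 0, 0, 0, 0], [0, 0, 0, 0, 0, 0, 0]]]}}

```text
clock: 19.85
eef_pos: [521.4, 193.2, 140.3]
tool_rot: [-3.142, -0.0, 2.219]
force: [-0.7, -0.0, -0.7]
width: 27.6
```

{"api": "step_arm", "payload": {"deltas": [[[0, 0, 0, -2, 0, 0, 0], [0, 0, 0, 0, 0, 0, 0], [0, 0, 0, 0, 0, 0, 0], [0, 0, 0, 0, 0, 0, 0]]]}}

```text
clock: 20.18
eef_pos: [521.4, 193.1, 138.3]
tool_rot: [-3.141, -0.0, 2.219]
force: [-0.4, -0.7, -0.4]
width: 27.5
```

{"api": "step_arm", "payload": {"deltas": [[[0, 0, 0, -2, 0, 0, 0], [0, 0, 0, 0, 0, 0, 0], [0, 0, 0, 0, 0, 0, 0], [0, 0, 0, 0, 0, 0, 0]]]}}

```text
clock: 20.52
eef_pos: [521.4, 193.2, 136.3]
tool_rot: [-3.142, -0.0, 2.219]
force: [-0.3, 0.2, -1.1]
width: 27.8
```

No contact force 5 mm below the neck top, so the lid is over the neck. Pressing on.

{"api": "step_arm", "payload": {"deltas": [[[0, 0, 0, -2, 0, 0, 0], [0, 0, 0, 0, 0, 0, 0], [0, 0, 0, 0, 0, 0, 0], [0, 0, 0, 0, 0, 0, 0]]]}}

```text
clock: 20.85
eef_pos: [521.7, 193.4, 134.5]
tool_rot: [3.141, 0.0, 2.219]
force: [0.6, 1.5, 0.4]
width: 27.9
```

{"api": "step_arm", "payload": {"deltas": [[[0, 0, 0, -2, 0, 0, 0], [0, 0, 0, 0, 0, 0, 0], [0, 0, 0, 0, 0, 0, 0], [0, 0, 0, 0, 0, 0, 0]]]}}

```text
clock: 21.18
eef_pos: [521.9, 193.4, 132.6]
tool_rot: [3.14, 0.0, 2.219]
force: [0.6, 1.0, 3.4]
width: 27.9
```

{"api": "step_arm", "payload": {"deltas": [[[0, 0, 0, -2, 0, 0, 0], [0, 0, 0, 0, 0, 0, 0], [0, 0, 0, 0, 0, 0, 0], [0, 0, 0, 0, 0, 0, 0]]]}}

```text
clock: 21.52
eef_pos: [521.5, 193.2, 130.2]
tool_rot: [3.141, 0.0, 2.219]
force: [1.3, 1.6, 0.5]
width: 27.6
```

{"api": "step_arm", "payload": {"deltas": [[[0, 0, 0, -2, 0, 0, 0], [0, 0, 0, 0, 0, 0, 0], [0, 0, 0, 0, 0, 0, 0], [0, 0, 0, 0, 0, 0, 0]]]}}

```text
clock: 21.85
eef_pos: [520.2, 192.5, 127.4]
tool_rot: [-3.139, -0.001, 2.219]
force: [0.9, 0.4, -3.6]
width: 28.0
```

{"api": "step_arm", "payload": {"deltas": [[[0, 0, 0, -2, 0, 0, 0], [0, 0, 0, 0, 0, 0, 0], [0, 0, 0, 0, 0, 0, 0], [0, 0, 0, 0, 0, 0, 0]]]}}

```text
clock: 22.18
eef_pos: [521.2, 193.0, 126.1]
tool_rot: [-3.141, -0.0, 2.219]
force: [0.1, -0.5, -4.0]
width: 28.2
```

{"api": "step_arm", "payload": {"deltas": [[[0, 0, 0, -1, 0, 0, 0], [0, 0, 0, 0, 0, 0, 0], [0, 0, 0, 0, 0, 0, 0], [0, 0, 0, 0, 0, 0, 0]]]}}

```text
clock: 22.52
eef_pos: [521.4, 193.2, 125.3]
tool_rot: [-3.142, -0.0, 2.219]
force: [-0.1, 0.9, -4.6]
width: 27.6
```

{"api": "step_arm", "payload": {"deltas": [[[0, 0, 0, -1, 0, 0, 0], [0, 0, 0, 0, 0, 0, 0], [0, 0, 0, 0, 0, 0, 0], [0, 0, 0, 0, 0, 0, 0]]]}}

```text
clock: 22.85
eef_pos: [521.8, 193.4, 124.7]
tool_rot: [3.141, 0.0, 2.219]
force: [0.6, 1.3, 1.7]
width: 27.7
```

It clicked: the force dropped to -4 N, pulling the lid down, and it's now on the stop. Building the push to 15 N.

{"api": "step_arm", "payload": {"deltas": [[[0, 0, 0, -1, 0, 0, 0], [0, 0, 0, 0, 0, 0, 0], [0, 0, 0, 0, 0, 0, 0], [0, 0, 0, 0, 0, 0, 0], [0, 0, 0, 0, 0, 0, 0]]]}}

```text
clock: 23.27
eef_pos: [521.8, 193.3, 124.7]
tool_rot: [3.14, -0.0, 2.219]
force: [-1.7, -0.9, 9.8]
width: 27.6
```

{"api": "step_arm", "payload": {"deltas": [[[0, 0, 0, -1, 0, 0, 0], [0, 0, 0, 0, 0, 0, 0], [0, 0, 0, 0, 0, 0, 0], [0, 0, 0, 0, 0, 0, 0], [0, 0, 0, 0, 0, 0, 0]]]}}

```text
clock: 23.68
eef_pos: [521.9, 193.4, 124.6]
tool_rot: [3.139, -0.0, 2.219]
force: [-3.5, 0.1, 18.5]
width: 27.7
```

{"api": "step_arm", "payload": {"deltas": [[[0, 0, 0, 0.4, 0, 0, 0], [0, 0, 0, 0, 0, 0, 0], [0, 0, 0, 0, 0, 0, 0], [0, 0, 0, 0, 0, 0, 0], [0, 0, 0, 0, 0, 0, 0], [0, 0, 0, 0, 0, 0, 0]]]}}

```text
clock: 24.18
eef_pos: [521.9, 193.4, 124.6]
tool_rot: [3.14, -0.0, 2.219]
force: [-3.8, -0.3, 14.5]
width: 27.5
```

{"api": "step_arm", "payload": {"deltas": [[[0, 0, 0, 0, 0, 0, 0], [0, 0, 0, 0, 0, 0, 0], [0, 0, 0, 0, 0, 0, 0], [0, 0, 0, 0, 0, 0, 0], [0, 0, 0, 0, 0, 0, 0], [0, 0, 0, 0, 0, 0, 0]]]}}

```text
clock: 24.68
eef_pos: [521.9, 193.3, 124.6]
tool_rot: [3.14, -0.0, 2.219]
force: [-3.5, -0.2, 14.4]
width: 27.8
```

```bash
python3 - <<'E'
from h import *
snap('scene','s12');snap('wrist','w12');snap('top','t12')
s=ctrl.read_state();print(s['clock'],s['eef_pos'],s['force'],s['width'])
fit('w12',0,0,1,-1e9,1e9) if 0 else None
a=load('s12')['im'][100:240,280:420][:,:,::-1];b=load('t12')['im'][140:290,120:440][:,:,::-1]
a=cv2.resize(a,None,fx=4,fy=4,interpolation=2);cv2.imwrite('pics/s12c.png',a);cv2.imwrite('pics/t12c.png',cv2.resize(b,None,fx=2.5,fy=2.5,interpolation=2))
E
```

```text
24.8333 [521.91111974 193.36968487 124.65754329] [-3.97435046 -0.04660121 14.68302749] 27.54935098139866
```

View pics/s12c.png

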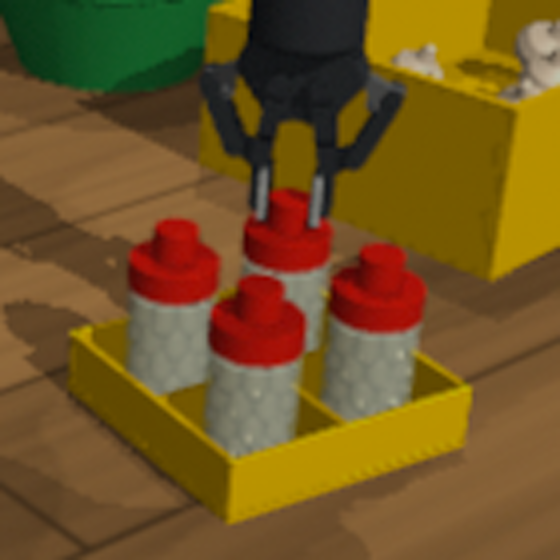

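View pics/t12c.png

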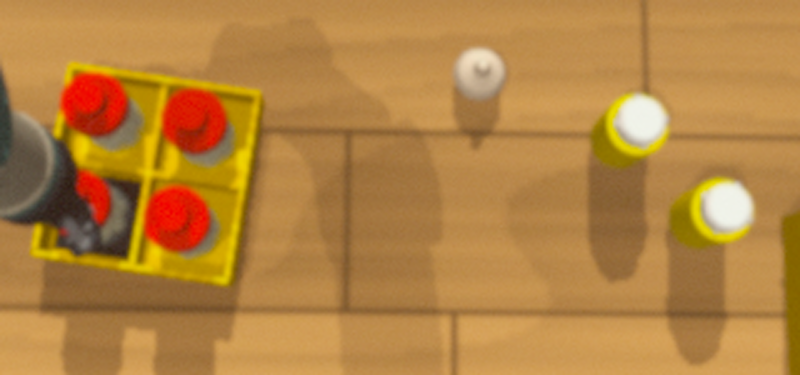

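The scene crop shows the lid flush on the jar at (288,245), no white neck showing, matching the closed jars. The top view shows the others, the bulb and the yellow jars unmoved. Push is steady at about 14.5 N, so I'm handing in.

```bash
python3 - <<'E'
from cell import ctrl
print(ctrl.finish_job()); s=ctrl.read_state(); print(s['clock'],s['force'],s['eef_pos'])
E
```

```text
the job is handed in; nothing more can be done
None
the job is handed in; nothing more can be done
```

The open jar of garlic is upright in the crate's free cell, released. The red lid is pressed home on it and was still gripped and pressed down when I handed in at about 25 s.

- **Click:** as I pressed, the push rose to the highest reading of about 3.4 N, then dropped to about -4 N as the lid passed the lugs. I only read the force every few rows, so I never saw the stated 7 N peak.
- **Fully home:** the lid stopped with the TCP at 124.6 mm, exactly the height worked out for home. The last scene picture shows no white neck, like the closed jars.
- **Final push:** steady at 14.4 to 14.7 N down, or about 15 N allowing for the lid's own weight. There is also a small side force of about 4 N.
- **Everything else:** the closed jars, the bulb and the yellow look-alikes appear unmoved in the last top view.

I could not take a reading after handing in, because the interface had closed.

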